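# Complete the assortment carton from the cooling rack

## Robot

A 6-joint arm with a two-finger parallel gripper is mounted at the origin on the work surface. World frame = base frame: x ahead of the robot, y to its left, z up, the work surface at z = 0. Lengths are in m, angles in rad, forces in N, time in s.
With the tool pointing down it reaches from about 0.25 to 0.8 m from the base axis. Payload 8.5 kg.
Tool frame: the origin (TCP) lies on the front face of the gripper's body, between the roots of the fingers; the fingertips stand 73 mm ahead of it and the grasp point (between the pads) lies 54 mm ahead of it (r.hold_point_z is the distance from the TCP to the grasp point, in m); z points along the fingers, y is the line along which they close (so a half turn about z gives the same grasp; the last joint's range is limited). The gripper opens to 85 mm and grips with 20 to 120 N. Pads are 22 mm wide; open, the fingers measure 114 mm over their backs; the gripper's body (76 mm by 85 mm) begins 54 mm behind the grasp point. The pads swing forward as they close: fully open they stand 13 mm farther back than shut.
Start: joints at [1.132, 0.238, -0.013, 1.319, 0, 1.571], TCP at [0.223, 0.475, 0.304] pointing down, gripper open.
Joint ranges: [-2.66, 2.66], [-1.03, 1.9], [-1.14, 1.46], [-1.82, 2.27], [-1.45, 1.34], [-3.14, 3.14]. Speed limits (rad/s): [2.22, 2.22, 2.79, 3.14, 3.14, 3.14].

## Interface

Orientations are given as a rotation vector (axis times angle).
In Python, from bench import r gives the robot as it stands.
- The arm moves only by the tool send_rows, never from a script. Its argument "increments" is a list of rows, each a list of 7 numbers: the shift along the tool's x, y, z normalised to -1 to 1, where 1 is 0.3 m, then the turn, a rotation vector about the tool's x, y, z normalised to -1 to 1, where 1 is 90 degrees, then the opening, from -1 (shut) to 1 (fully open). A call has exactly 8 rows; each row shifts and turns the commanded pose from where the row before left it, along the tool's axes as they then stand; what a row does not reach is not made up. A row lasts 1/10 s, in which the tool goes at most 50 mm and 8.59 degrees, less where a joint would pass 70% of its speed; a pose out of reach is approached as far as the arm can. A call with a number of a shift or a turn outside -1 to 1 is refused whole. A call with a gripper value outside its range is refused whole. The fingers move at their own pace and stop on an object; the grip force is fixed at half the most. Time passes only in rows, so rows that do not move let the fingers close, or fill a call up. It gives the time, the measured TCP pose, the force, the opening and the grip force at its end, in the units of the state.
- r.sense(): the state, without advancing time (a new reading comes with each control period).
- r.snapshot(name): name is "scene" or "top" or "wrist"; returns a dict with "pixels" (480x640x3 uint8, blue, green, red), "z_map" (480x640 float32, m along the optical axis (not along the pixel's ray), 0 where there is no reading), "intrinsics" (3x3 intrinsics, pixels), "R" (3x3) and "t" (3): a world point X has camera coordinates R X + t. Camera axes: x right, y down, z forward; pixel columns grow to the right and rows downward; lengths in m; the calibration is good to about 2 mm. The wrist camera is an equidistant fisheye: a pixel r from the principal point sees the ray r / f radians off the axis. A picture is of the moment at which its call begins.
- r.sign_off(): hands the job in; it is judged then, once.
The state is a dict: "time_s": time; "joints": joint angles; "qd": joint speeds; "joint_efforts": joint torques, N m; "tcp_pos": TCP position; "orientation": TCP orientation; "ft_force": force on the tool from outside, world axes, zero at the start; "moment": the same for the moment, N m; "finger_gap": opening from 0.0 (shut) to 1.0 (fully open); "grip_force": force on a finger pad.
Only numpy, scipy, OpenCV 4.12 (cv2) and the standard library are available. Lean on these libraries where they do the work, as an engineer would, in place of code of your own. Each camera call takes 0.05 s, during which the arm holds its last target. There are 200 camera calls.

## Task

Pack the four finished cakes from the cooling rack into the empty front places of the carton, so that the front row repeats the order of the back row and each lane holds two cakes of the same kind. Set each cake down upright on the carton floor, in the middle of its front place, without dropping it and without knocking the cakes already packed.

Things in the scene. Friction and masses are not known exactly. Their poses are not given: they have to be found in the camera images.
- carton: Fixed brown carton, open, 228 (its x) by 289 mm (its y), walls 4 mm thick, 45 high. Origin: centre of its underside, on the table; z up. Floor 3 mm up. Three partitions along x, 3 mm thick, tops 25 mm up, form four lanes 68 mm wide, centred at y = -106.5, -35.5, 35.5, 106.5 mm. Packed cakes stand at x = +52, empty front places are centred at x = -52 mm. Room for fingers closing along x.
- rack: Wire cooling rack on short feet, fixed, 300 mm (its x) by 210 mm (its y), tops of the wires 25 mm above the table. Origin: centre of its underside; z up. The four loose cakes stand on it in a row along its x, about 65 mm apart, so the fingers have room when they close along the rack's y.
- cake_dark: Loose cake to be packed, on the rack at the start: firm round shell 50 mm across, about 37 mm high with upright sides up to 30 mm, 40 to 80 g, dark brown chocolate with white drizzle lines on top. Origin: centre of its underside; z up through its top.
- cake_white: Loose cake to be packed, on the rack at the start: firm round shell 50 mm across, about 37 mm high with upright sides up to 30 mm, 40 to 80 g, cream-white with a dark button on top. Origin: centre of its underside; z up through its top.
- cake_pink: Loose cake to be packed, on the rack at the start: firm round shell 50 mm across, about 37 mm high with upright sides up to 30 mm, 40 to 80 g, pink with a white button on top. Origin: centre of its underside; z up through its top.
- cake_green: Loose cake to be packed, on the rack at the start: firm round shell 50 mm across, about 37 mm high with upright sides up to 30 mm, 40 to 80 g, pistachio green with dark drizzle lines on top. Origin: centre of its underside; z up through its top.
- packed_dark: Cake of the same size and look as cake_dark (dark brown chocolate with white drizzle lines on top), already packed and standing loose in the back row of one of the carton's lanes. Origin: centre of its underside; its axes are parallel to the carton's at the start. The front place of its lane is 104 mm from it along the carton's -x.
- packed_white: Cake of the same size and look as cake_white (cream-white with a dark button on top), already packed and standing loose in the back row of one of the carton's lanes. Origin: centre of its underside; its axes are parallel to the carton's at the start. The front place of its lane is 104 mm from it along the carton's -x.
- packed_pink: Cake of the same size and look as cake_pink (pink with a white button on top), already packed and standing loose in the back row of one of the carton's lanes. Origin: centre of its underside; its axes are parallel to the carton's at the start. The front place of its lane is 104 mm from it along the carton's -x.
- packed_green: Cake of the same size and look as cake_green (pistachio green with dark drizzle lines on top), already packed and standing loose in the back row of one of the carton's lanes. Origin: centre of its underside; its axes are parallel to the carton's at the start. The front place of its lane is 104 mm from it along the carton's -x.
Mind the look-alikes: they are no part of the job. Leave any orange or purple look-alike of the packed_pink alone.

How it is judged:
By the outcome, as a careful person would: the job done as asked, in the order asked, and still so for the second after the job is handed in, with the robot touching nothing.
It also fails if it takes over 99 s, if anything falls off the work surface, if the arm or the gripper's body presses on something with over 40 N, if the wrist force passes 120 N, or if a joint passes its speed limit or range.

## Working session

There is one attempt and no reset: what is moved stays moved. The work goes in short steps, Python scripts to look and compute and a tool call to move; the robot and the scene stay as the last step left them, time stands still between calls to the robot, and variables do not carry over. Pictures are saved under pics/ and viewed, at most 14 in all, crops included, and the job is handed in when it is done.

Besides the shell and the picture viewer there is one more tool, called as name(argument=value, ...) on one line, values as JSON. send_rows: Moves the arm, as the interface text tells. Scaled input: -1 to 1 covers 0.3 m each way for a shift and 90 degrees each way for a turn. Its arguments: {"type":"object","properties":{"increments":{"type":"array","items":{"type":"array","items":{"type":"number","minimum":-1,"maximum":1}}}},"required":["increments"]}

```bash
mkdir -p pics; ls
python3 - <<'E'
from bench import r
import cv2,numpy as np
for n in ("scene","top"):
    s=r.snapshot(n); cv2.imwrite(f"pics/{n}0.png",s["pixels"]); np.savez(f"{n}0.npz",**s); print(n,s["intrinsics"].tolist(),s["R"].round(3).tolist(),s["t"].round(3).tolist(),(s["z_map"]>0).mean())
print(r.sense(),r.hold_point_z)
E
```

```text
pics
scene [[433.6800600341951, 0.0, 318.6637572604999], [0.0, 433.6800600341951, 240.1237640835553], [0.0, 0.0, 1.0]] [[-0.238, 0.971, -0.001], [0.645, 0.157, -0.747], [-0.726, -0.179, -0.664]] [0.211, -0.327, 1.47] 0.9959798177083333
top [[446.66528494854805, 0.0, 314.92656552738947], [0.0, 446.66528494854805, 238.11260663028935], [0.0, 0.0, 1.0]] [[0.029, -1.0, 0.003], [-0.991, -0.029, -0.133], [0.134, 0.001, -0.991]] [-0.096, 0.571, 0.873] 0.9959700520833333
{'time_s': 0.1, 'joints': array([ 1.13198533e+00,  2.38721308e-01, -1.41487550e-02,  1.31918933e+00,
        1.08733731e-06,  1.57080396e+00]), 'qd': array([-0.00170674, -0.00262743,  0.00140146, -0.0002983 , -0.00067604,
       -0.00057472]), 'joint_efforts': array([-3.16050273e-04, -5.39722109e+01,  3.46997666e+01,  1.34378427e-02,
       -4.67047516e-05, -9.12320502e-06]), 'tcp_pos': array([0.22293977, 0.47501888, 0.30334983]), 'orientation': array([-6.83717302e-01, -3.06600676e+00,  1.93591522e-03]), 'ft_force': array([4.37449252e-05, 9.55932194e-01, 3.95160274e-01]), 'moment': array([-0.03726663,  0.01408889, -0.02202633]), 'grip_force': 0.0, 'finger_gap': 0.997747252469505} 0.0539
```

View pics/top0.png

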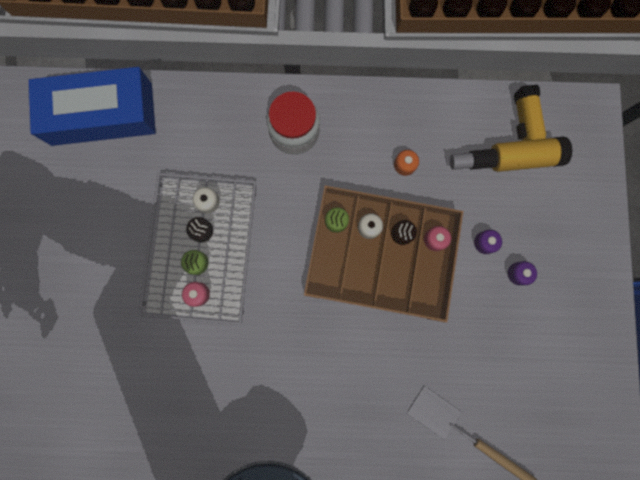

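View pics/scene0.png

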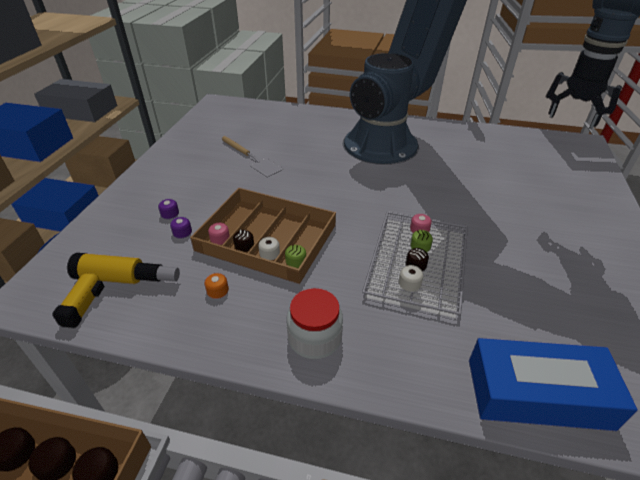

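The top view shows these:
- **Rack cakes:** white (204,199), dark (200,230), green (194,262), pink (195,294).
- **Carton back row, left to right:** green (336,218), white (371,225), dark (404,231), pink (438,238). The empty front places are toward the robot, at the bottom of the picture.
- **Look-alikes outside the carton, to leave alone:** orange (407,162), purple (488,241) and (522,273).

The scene view shows the same order. Next I measure from both views.

```bash
cat > h.py <<'E'
import numpy as np,cv2
def cloud(s):
    K=s["intrinsics"];z=s["z_map"].astype(float);v,u=np.mgrid[:480,:640]
    P=np.stack([(u-K[0,2])/K[0,0]*z,(v-K[1,2])/K[1,1]*z,z],-1)
    W=(P-s["t"])@s["R"]; W[z<=0]=np.nan; return W
def px(s,X):
    c=s["R"]@np.array(X)+s["t"];p=s["intrinsics"]@c;return p[:2]/p[2]
E
python3 - <<'E'
from h import *
from scipy.optimize import least_squares
S={n:dict(np.load(n+"0.npz")) for n in("top","scene")};C={n:cloud(S[n]) for n in S}
seeds=dict(r_white=(204,199),r_dark=(200,230),r_green=(194,262),r_pink=(195,294),p_green=(336,218),p_white=(371,225),p_dark=(404,231),p_pink=(438,238))
for n,(u,v) in seeds.items():
    c0=C["top"][v,u]; out=[]
    for k in S:
        W=C[k].reshape(-1,3); base=c0[2]-.037
        c=c0[:2].copy()
        for i in range(5):
            m=(np.hypot(*(W[:,:2]-c).T)<.031)&(W[:,2]>c0[2]-.022)&(W[:,2]<c0[2]+.01)
            Q=W[m]; top=np.percentile(Q[:,2],95)
            ctr,rad=cv2.minEnclosingCircle(Q[:,:2].astype(np.float32)); c=np.array(ctr)
        d=Q[Q[:,2]>top-.006]
        out.append((k,(c*1000).round(1),round(rad*1000,1),'topz',round(top*1000,1),'dome',(d[:,:2].mean(0)*1000).round(1),len(Q)))
    print(n,*out)
print("table z",{k:np.nanmedian(C[k][...,2][np.hypot(C[k][...,0]-.45,C[k][...,1]-.5*0)<.03])*1000 for k in C})
def rect(k,lo,hi,x0,x1,y0,y1):
    W=C[k].reshape(-1,3);m=(W[:,2]>lo)&(W[:,2]<hi)&(W[:,0]>x0)&(W[:,0]<x1)&(W[:,1]>y0)&(W[:,1]<y1)
    Q=W[m].astype(np.float32);r=cv2.minAreaRect(Q[:,:2]);return (k,np.round(np.array(r[0])*1000,1),np.round(np.array(r[1])*1000,1),round(r[2],2),'z95',round(float(np.percentile(Q[:,2],95))*1000,1),m.sum())
cc=np.mean([C["top"][245,350],C["top"][265,410]],0);print(cc)
rc=C["top"][248,225];print(rc)
for k in C:
    print("carton",rect(k,.039,.05,cc[0]-.17,cc[0]+.17,cc[1]-.2,cc[1]+.2))
    W=C[k].reshape(-1,3)
    print("rack",rect(k,.017,.032,rc[0]-.2,rc[0]+.2,rc[1]-.12,rc[1]+.2))
for k in C:
    v=C[k][260:275,395-5:402] if k=="top" else None
    if v is not None: print("floor patches z",[round(float(np.nanmedian(C[k][y-3:y+3,x-3:x+3,2]))*1000,1) for x,y in((330,270),(362,275),(395,280),(428,285))])
E
```

```text
r_white ('top', array([644.6, 147.9]), 25.1, 'topz', np.float64(63.7), 'dome', array([644. , 147.8]), 495) ('scene', array([649.4, 147. ]), 25.2, 'topz', np.float64(62.3), 'dome', array([650.6, 147.1]), 374)
r_dark ('top', array([583. , 157.2]), 25.0, 'topz', np.float64(63.8), 'dome', array([582.7, 156.8]), 517) ('scene', array([588.6, 154.9]), 25.6, 'topz', np.float64(61.5), 'dome', array([589.4, 155.8]), 368)
r_green ('top', array([516.1, 162.9]), 25.3, 'topz', np.float64(63.6), 'dome', array([516.6, 162.5]), 526) ('scene', array([520.1, 162.3]), 25.4, 'topz', np.float64(61.6), 'dome', array([522.8, 161.7]), 328)
r_pink ('top', array([453.1, 156.8]), 25.2, 'topz', np.float64(63.7), 'dome', array([452.8, 156.2]), 533) ('scene', array([458.2, 155. ]), 24.6, 'topz', np.float64(61.9), 'dome', array([459.4, 155.5]), 274)
p_green ('top', array([ 615.1, -121.7]), 24.8, 'topz', np.float64(42.0), 'dome', array([ 614.5, -122. ]), 461) ('scene', array([ 620.8, -123.2]), 25.1, 'topz', np.float64(40.3), 'dome', array([ 621.4, -122.2]), 321)
p_white ('top', array([ 604.2, -192.1]), 25.2, 'topz',
[... 346 characters left out ...]
 array([ 598.9, -262.1]), 334)
p_pink ('top', array([ 583.6, -325.9]), 30.8, 'topz', np.float64(41.9), 'dome', array([ 582. , -331.5]), 497) ('scene', array([ 586.6, -332.2]), 25.9, 'topz', np.float64(40.9), 'dome', array([ 588.6, -331.8]), 277)
table z {'top': np.float64(-0.27832184176211405), 'scene': np.float64(-1.8312727989646802)}
[ 0.54632014 -0.21711502  0.00353767]
[0.55175491 0.1105693  0.00127083]Traceback (most recent call last):
  File "<stdin>", line 24, in <module>
  File "<stdin>", line 20, in rect
cv2.error: OpenCV(4.12.0) /io/opencv/modules/imgproc/src/convhull.cpp:143: error: (-215:Assertion failed) total >= 0 && (depth == CV_32F || depth == CV_32S) in function 'convexHull'
```

Run:
```python
from h import *
from scipy.spatial.transform import Rotation as Ro
from bench import r
S={n:dict(np.load(n+"0.npz")) for n in("top","scene")};C={n:cloud(S[n]) for n in S}
def rect(k,lo,hi,x0,x1,y0,y1):
    W=C[k].reshape(-1,3);m=(W[:,2]>lo)&(W[:,2]<hi)&(W[:,0]>x0)&(W[:,0]<x1)&(W[:,1]>y0)&(W[:,1]<y1)
    Q=W[m].astype(np.float32);r=cv2.minAreaRect(np.ascontiguousarray(Q[:,:2]));return (k,np.round(np.array(r[0])*1000,1),np.round(np.array(r[1])*1000,1),round(r[2],2),'z95',round(float(np.percentile(Q[:,2],95))*1000,1),m.sum())
for k in C:
    print("carton",rect(k,.036,.055,.37,.72,-.40,-.065))
    print("rack",rect(k,.015,.032,.35,.75,.03,.29))
W=C["top"]
print("floor",[round(float(np.nanmedian(W[y-3:y+3,x-3:x+3,2]))*1000,1) for x,y in((330,270),(362,275),(395,280),(428,285))])
s=r.snapshot("wrist");cv2.imwrite("pics/w0.png",s["pixels"]);p=r.sense();Rt=Ro.from_rotvec(p["orientation"]).as_matrix()
print("wrist f",s["intrinsics"][0],s["intrinsics"][1]);print("tool axes",Rt.round(3).tolist())
cam=-s["R"].T@s["t"];print("cam in tool",Rt.T@(cam-p["tcp_pos"]),(s["R"]@Rt).round(3).tolist())
```

```text
carton ('top', array([ 547.5, -219.2]), array([289.4, 229.5]), 81.03, 'z95', 46.5, np.int64(2701))
rack ('top', array([550.5, 163.2]), array([211. , 300.4]), 86.7, 'z95', 27.1, np.int64(4011))
carton ('scene', array([ 550.4, -221.2]), array([293. , 232.6]), 81.13, 'z95', 45.0, np.int64(1745))
rack ('scene', array([552.8, 161.2]), array([210. , 302.3]), 86.86, 'z95', 25.7, np.int64(2660))
floor [2.4, 2.6, 2.8, 2.6]
wrist f [371.64829954   0.         319.61527551] [  0.         371.64829954 241.07428954]
tool axes [[-0.905, 0.425, -0.001], [0.425, 0.905, -0.001], [0.0, -0.001, -1.0]]
cam in tool [ 0.08045803 -0.00064567 -0.06991669] [[-0.001, 1.0, -0.0], [-0.949, -0.001, -0.315], [-0.315, 0.0, 0.949]]
```

View pics/w0.png

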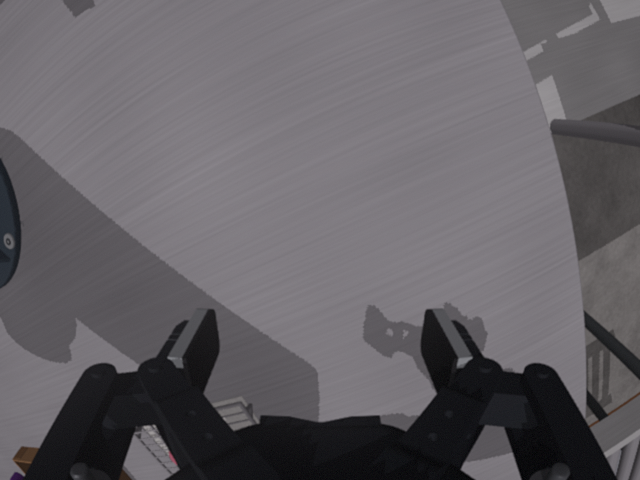

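The wrist view shows the table, the fingers at (190,340) and (440,340), and only a corner of the rack at (235,410). The measurements fit the text:
- **Carton:** 289x229 mm measured, yaw about -9°.
- **Rack:** 300x211 mm measured, yaw about -3.3°.
- **Heights:** cake tops about 63 mm on the rack and 41 mm in the carton.

The two cameras differ by about 5 mm in x, so I'll refine that with the wrist camera over the rack.

send_rows(increments=[[0,0,0,0,0,-0.081,1],[0,0,0,0,0,-0.081,1],[0,0,0,0,0,-0.081,1],[-0.087,-0.083,0.015,0,0,0,1],[-0.087,-0.083,0.015,0,0,0,1],[-0.087,-0.083,0.015,0,0,0,1],[-0.087,-0.083,0.015,0,0,0,1],[-0.087,-0.083,0.015,0,0,0,1]])

```text
time_s: 0.95
tcp_pos: [0.3469, 0.3423, 0.2811]
orientation: [-0.089, -3.14, 0.0]
ft_force: [-1.1, 0.6, 0.7]
finger_gap: 1.001
grip_force: 0.0
```

send_rows(increments=[[-0.087,-0.083,0.015,0,0,0,0.6],[-0.087,-0.083,0.015,0,0,0,0.6],[-0.087,-0.083,0.015,0,0,0,0.6],[-0.087,-0.083,0.015,0,0,0,0.6],[-0.087,-0.083,0.015,0,0,0,0.6],[-0.087,-0.083,0.015,0,0,0,0.6],[-0.087,-0.083,0.015,0,0,0,0.6],[0,0,0,0,0,0,0.6]])

```text
time_s: 1.75
tcp_pos: [0.5208, 0.1563, 0.2488]
orientation: [-0.095, -3.14, 0.002]
ft_force: [0.5, 1.1, -0.3]
finger_gap: 0.799
grip_force: 0.0
```

```bash
cat >> h.py <<'E'
from scipy.spatial.transform import Rotation as Ro
def ray(s,uv):
    K=s["intrinsics"];d=np.array([(uv[0]-K[0,2])/K[0,0],(uv[1]-K[1,2])/K[1,1]]);th=np.hypot(*d)
    c=np.array([*(d/th*np.sin(th)),np.cos(th)]) if th>0 else np.array([0,0,1.]);return s["R"].T@c
def wpx(s,X):
    c=s["R"]@np.array(X)+s["t"];th=np.arctan2(np.hypot(c[0],c[1]),c[2]);K=s["intrinsics"]
    return K[:2,2]+K[0,0]*th*c[:2]/np.hypot(c[0],c[1])
def wcloud(s):
    K=s["intrinsics"];z=s["z_map"].astype(float);v,u=np.mgrid[:480,:640]
    dx=(u-K[0,2])/K[0,0];dy=(v-K[1,2])/K[1,1];th=np.hypot(dx,dy)+1e-9;t=np.tan(np.minimum(th,1.5))*z
    P=np.stack([dx/th*t,dy/th*t,z],-1);W=(P-s["t"])@s["R"];W[z<=0]=np.nan;return W
def fitcake(W,c,top,lo=.022):
    W=W.reshape(-1,3);c=np.array(c)
    for i in range(6):
        m=(np.hypot(*(W[:,:2]-c).T)<.031)&(W[:,2]>top-lo)&(W[:,2]<top+.006);Q=W[m]
        ctr,rad=cv2.minEnclosingCircle(np.ascontiguousarray(Q[:,:2].astype(np.float32)));c=np.array(ctr)
    t=np.percentile(Q[:,2],95);d=Q[Q[:,2]>t-.006]
    return (c*1000).round(1),round(rad*1000,1),'dome',(d[:,:2].mean(0)*1000).round(1),'top',round(t*1000,1),len(Q)
E
python3 - <<'E'
from h import *
from bench import r
s=r.snapshot("wrist");cv2.imwrite("pics/w1.png",s["pixels"]);np.savez("w1.npz",**s)
p=r.sense();R=Ro.from_rotvec(p["orientation"]).as_matrix();print(p["tcp_pos"],np.degrees(np.arctan2(R[1,1],R[0,1])),p["finger_gap"],p["time_s"])
W=wcloud(s)
for n,c in dict(white=(.647,.1475),dark=(.586,.156),green=(.519,.162),pink=(.456,.156)).items(): print(n,fitcake(W,c,.063),wpx(s,[*c,.06]))
E
```

```text
[0.51948439 0.1574857  0.24908125] 86.55153789273447 0.7999364508990249 1.8
white (array([644.9, 148.5]), 25.1, 'dome', array([642.2, 148.4]), 'top', np.float64(63.4), 2357) [319.55326417 372.80785754]
dark (array([583.3, 157.2]), 25.3, 'dome', array([581.2, 157.6]), 'top', np.float64(63.1), 2970) [325.4952443 312.5724399]
green (array([516.7, 163.3]), 25.2, 'dome', array([515.7, 163.2]), 'top', np.float64(63.2), 3498) [328.58998886 231.44319094]
pink (array([453.9, 156.9]), 25.0, 'dome', array([453.6, 157.1]), 'top', np.float64(63.6), 3750) [314.77848731 144.94143743]
```

View pics/w1.png

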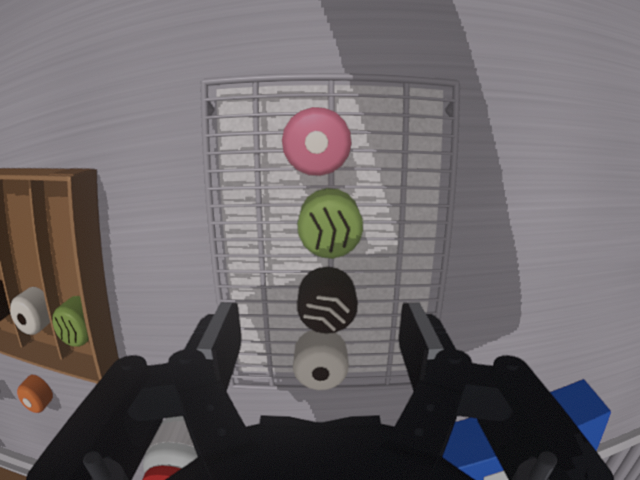

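The wrist view shows pink (316,141), green (330,223), dark (327,300) and white (320,365). Their positions match the top camera within 1 mm, so I trust the top camera frame. I'll grasp green first, as it is the one under the tool.

send_rows(increments=[[0.011,0.018,0.06,0,0,0,0.6],[0,0,0.09,0,0,0,0.6],[0,0,0.09,0,0,0,0.6],[0,0,0.09,0,0,0,0.6],[0,0,0.09,0,0,0,0.6],[0,0,0.05,0,0,0,0.6],[0,0,0.02,0,0,0,0.6],[0,0,0,0,0,0,0.6]])

```text
time_s: 2.6
tcp_pos: [0.5149, 0.1651, 0.1025]
orientation: [-0.088, -3.139, 0.001]
ft_force: [-0.1, -0.2, -0.4]
finger_gap: 0.799
grip_force: 0.0
```

send_rows(increments=[[0,0,0,0,0,0,-0.2],[0,0,0,0,0,0,-0.2],[0,0,0,0,0,0,-0.2],[0,0,0,0,0,0,-0.2],[0,0,0,0,0,0,-0.2],[0,0,0,0,0,0,-0.2],[0,0,0,0,0,0,-0.2],[0,0,0,0,0,0,-0.2]])

```text
time_s: 3.4
tcp_pos: [0.5163, 0.165, 0.1043]
orientation: [0.089, 3.138, 0.002]
ft_force: [-1.3, -0.4, 6.0]
finger_gap: 0.57
grip_force: 61.9
```

send_rows(increments=[[0,0,-0.02,0,0,0,-0.2],[0,0,-0.06,0,0,0,-0.2],[0,0,-0.09,0,0,0,-0.2],[0,0,-0.09,0,0,0,-0.2],[0,0,-0.06,0,0,0,-0.2],[0,0,-0.02,0,0,0,-0.2],[0,0,0,0,0,0,-0.2],[0,0,0,0,0,0,-0.2]])

```text
time_s: 4.2
tcp_pos: [0.5153, 0.1645, 0.2041]
orientation: [-0.09, -3.139, 0.001]
ft_force: [0.5, -0.0, -0.4]
finger_gap: 0.57
grip_force: 61.9
```

Run:
```python
from h import *
from bench import r
s=r.snapshot("wrist");cv2.imwrite("pics/w2.png",s["pixels"][100:480,100:560])
p=r.sense();R=Ro.from_rotvec(p["orientation"]).as_matrix();print(p["tcp_pos"],np.degrees(np.arctan2(R[1,1],R[0,1])),p["finger_gap"],p["grip_force"],p["ft_force"],p["joints"],p["time_s"])
```

```text
[0.51517637 0.1644295  0.20389202] 86.72510912888515 0.5685757385612851 61.9090211391449 [-0.20701067 -0.0738955  -1.06176607] [ 3.09001142e-01  3.17944848e-01 -1.65191808e-01  1.08933692e+00
 -1.15742709e-04  3.66159407e-01] 4.25
```

View pics/w2.png

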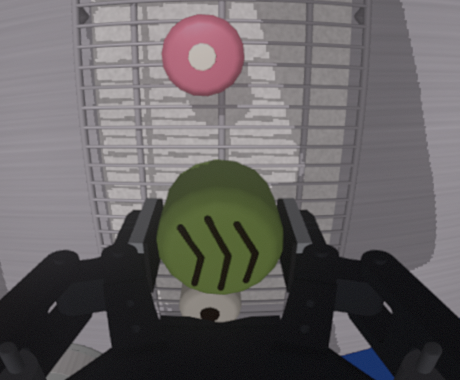

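Green is held upright between the pads, and pink is still at its place at the top of the crop. I'll carry it over its lane, then turn so the fingers close along the carton's x.

send_rows(increments=[[-0.005,-0.06,0,0,0,0,-0.2],[-0.005,-0.13,0,0,0,0,-0.2],[-0.005,-0.13,0,0,0,0,-0.2],[-0.005,-0.13,0,0,0,0,-0.2],[-0.005,-0.13,0,0,0,0,-0.2],[-0.005,-0.13,0,0,0,0,-0.2],[-0.005,-0.13,0,0,0,0,-0.2],[-0.005,-0.06,0,0,0,0,-0.2]])

```text
time_s: 5.05
tcp_pos: [0.5115, -0.1083, 0.2038]
orientation: [-0.093, -3.138, 0.001]
ft_force: [0.1, 0.8, -0.7]
finger_gap: 0.569
grip_force: 62.0
```

send_rows(increments=[[0,0,0,0,0,-0.085,-0.2],[0,0,0,0,0,-0.085,-0.2],[0,0,0,0,0,-0.085,-0.2],[0,0,0,0,0,-0.085,-0.2],[0,0,0,0,0,-0.085,-0.2],[0,0,0,0,0,-0.085,-0.2],[0,0,0,0,0,-0.085,-0.2],[0,0,0,0,0,-0.085,-0.2]])

```text
time_s: 5.85
tcp_pos: [0.5117, -0.1055, 0.2037]
orientation: [1.528, -2.743, -0.002]
ft_force: [0.1, -0.6, -1.1]
finger_gap: 0.568
grip_force: 61.8
```

send_rows(increments=[[0,0,0,0,0,-0.085,-0.2],[0,0,0,0,0,-0.085,-0.2],[0,0,0,0,0,-0.085,-0.2],[0,0,0,0,0,-0.002,-0.2],[0,0,0,0,0,0,-0.2],[0,0,0,0,0,0,-0.2],[0,0,0,0,0,0,-0.2],[0,0,0,0,0,0,-0.2]])

```text
time_s: 6.65
tcp_pos: [0.5122, -0.1057, 0.2048]
orientation: [2.04, -2.389, -0.0]
ft_force: [0.2, -0.0, 0.0]
finger_gap: 0.567
grip_force: 61.8
```

```bash
cat > m.py <<'E'
# held-cake and place check: python3 m.py name tx ty [save]
from h import *
from bench import r
import sys
s=r.snapshot("wrist");np.savez(sys.argv[1]+".npz",**s);cv2.imwrite(f"pics/{sys.argv[1]}.png",s["pixels"])
p=r.sense();R=Ro.from_rotvec(p["orientation"]).as_matrix();tcp=p["tcp_pos"]
print("tcp",(tcp*1000).round(1),"yaw",np.degrees(np.arctan2(R[1,1],R[0,1])).round(2),"axis",R[:,2].round(4),"gap",p["finger_gap"].round(3),"grip",p["grip_force"].round(1),"F",p["ft_force"].round(1),"t",p["time_s"])
W=wcloud(s)
c=tcp+R[:,2]*(.054+.0)  # cake in hand, top expected ~39 mm below TCP
try: print("held",fitcake(W,c[:2],tcp[2]-.039,.025),"tcp-top",)
except Exception as e: print("no held",e)
d=np.array([float(sys.argv[2]),float(sys.argv[3])])/1000-tcp[:2]
print("to target mm (tool x,y):",(d@R[:2,0]*1000).round(1),(d@R[:2,1]*1000).round(1),"units",(d@R[:2,0]/.3).round(4),(d@R[:2,1]/.3).round(4))
m=(W[...,2]>.036)&(W[...,2]<.055)&(W[...,0]>.37)&(W[...,0]<.72)&(W[...,1]>-.40)&(W[...,1]<-.065)
if m.sum()>200:
    r_=cv2.minAreaRect(np.ascontiguousarray(W[m][:,:2].astype(np.float32)));print("carton rim",r_)
for n,q in dict(green=(614.8,-121.8),white=(604.1,-191.9),dark=(593.2,-261.6),pink=(582,-331.5)).items():
    try: print(n,fitcake(W,np.array(q)/1000,.041,.015))
    except Exception as e: print(n,"none")
E
python3 m.py w3 512.5 -105.7
```

```text
Traceback (most recent call last):
  File "m.py", line 7, in <module>
    print("tcp",(tcp*1000).round(1),"yaw",np.degrees(np.arctan2(R[1,1],R[0,1])).round(2),"axis",R[:,2].round(4),"gap",p["finger_gap"].round(3),"grip",p["grip_force"].round(1),"F",p["ft_force"].round(1),"t",p["time_s"])
                                                                                                                      ^^^^^^^^^^^^^^^^^^^^^
AttributeError: 'float' object has no attribute 'round'
```

View pics/w3.png

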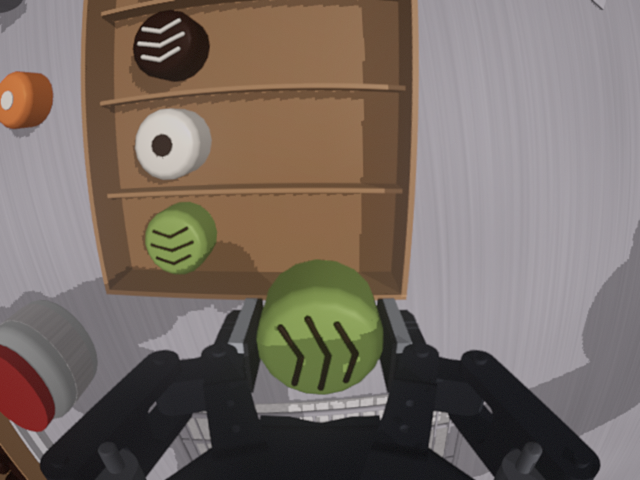

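The wrist view shows packed green (180,238), white (172,145) and dark (172,45) in the carton, with the look-alike orange outside at (24,100). Held green is at (320,330), over the right lane.

```bash
sed -i 's/p\["finger_gap"\].round(3)/round(float(p["finger_gap"]),3)/;s/p\["grip_force"\].round(1)/round(float(p["grip_force"]),1)/' m.py; python3 m.py w4 512.5 -105.7
```

```text
tcp [ 512.2 -105.6  204.9] yaw 171.02 axis [-0.e+00 -1.e-04 -1.e+00] gap 0.568 grip 61.8 F [-0.1  0.1 -0.7] t 6.75
held (array([ 511. , -113.4]), 31.1, 'dome', array([ 512. , -108.8]), 'top', np.float64(166.0), 14854) tcp-top
to target mm (tool x,y): 0.0 -0.3 units 0.0001 -0.0009
carton rim ((0.5537257790565491, -0.1867547184228897), (0.22481152415275574, 0.22975125908851624), 81.10694122314453)
green (array([ 615.8, -122.6]), 25.2, 'dome', array([ 614. , -123.6]), 'top', np.float64(41.1), 3348)
white (array([ 604.8, -192.3]), 25.0, 'dome', array([ 603.1, -192.1]), 'top', np.float64(41.7), 3762)
dark (array([ 593.7, -262.1]), 25.1, 'dome', array([ 592.2, -260.8]), 'top', np.float64(41.2), 3691)
pink none
```

```bash
cat > held.py <<'E'
from h import *
import sys
def held(f,tcp,yaw):
    W=wcloud(dict(np.load(f))).reshape(-1,3);a=np.radians(yaw);y=np.array([np.cos(a),np.sin(a)]);x=np.array([-np.sin(a),np.cos(a)])
    d=W[:,:2]-np.array(tcp[:2])/1000;u,v,z=d@x*1000,d@y*1000,W[:,2]*1000-tcp[2]
    m=(abs(v)<18)&(abs(u)<45)&(z>-75)&(z<-30);u,v,z=u[m],v[m],z[m]
    s=(z<-47)&(z>-70)          # upright side facing the camera
    from scipy.optimize import least_squares
    o=least_squares(lambda q:np.hypot(u[s]-q[0],v[s]-q[1])-25,[0,0],loss="soft_l1").x
    t=np.percentile(z,99);return "offset in tool x,y mm",o.round(1),s.sum(),"top rel tcp",t.round(1)
print(held(sys.argv[1],[float(q) for q in sys.argv[2:5]],float(sys.argv[5])))
E
python3 held.py w4.npz 512.2 -105.6 204.9 171.02
```

```text
('offset in tool x,y mm', array([-0.7, -0.4]), np.int64(2657), 'top rel tcp', np.float64(-40.8))
```

send_rows(increments=[[0.003,-0.002,0.05,0,0,0,-0.2],[0,0,0.08,0,0,0,-0.2],[0,0,0.08,0,0,0,-0.2],[0,0,0.08,0,0,0,-0.2],[0,0,0.06,0,0,0,-0.2],[0,0,0.04,0,0,0,-0.2],[0,0,0.02,0,0,0,-0.2],[0,0,0.005,0,0,0,-0.2]])

```text
time_s: 7.55
tcp_pos: [0.5122, -0.1065, 0.0821]
orientation: [2.041, -2.388, -0.0]
ft_force: [-13.0, 2.9, 38.5]
finger_gap: 0.572
grip_force: 65.3
```

send_rows(increments=[[0,0,0.002,0,0,0,-0.2],[0,0,0.003,0,0,0,-0.2],[0,0,0,0,0,0,-0.2],[0,0,0,0,0,0,-0.2],[0,0,0,0,0,0,-0.2],[0,0,0,0,0,0,-0.2],[0,0,0,0,0,0,-0.2],[0,0,0,0,0,0,-0.2]])

```text
time_s: 8.35
tcp_pos: [0.5121, -0.1065, 0.0821]
orientation: [-2.041, 2.388, -0.001]
ft_force: [-14.7, 2.7, 37.7]
finger_gap: 0.567
grip_force: 65.8
```

Run:
```python
from bench import r
p=r.sense();print(p["tcp_pos"],p["ft_force"],p["moment"])
```

```text
[ 0.51209551 -0.10651012  0.08211021] [-14.66047955   2.72487048  37.73766664] [0.6471751  3.0902976  0.01944787]
```

The force shows the cake already stands on the floor, at TCP z about 0.082, since its underside is 79 mm below the TCP as on the rack. I'll ease off 3 mm before opening.

send_rows(increments=[[0,0,-0.006,0,0,0,-0.2],[0,0,-0.005,0,0,0,-0.2],[0,0,0,0,0,0,-0.2],[0,0,0,0,0,0,-0.2],[0,0,0,0,0,0,-0.2],[0,0,0,0,0,0,-0.2],[0,0,0,0,0,0,-0.2],[0,0,0,0,0,0,-0.2]])

```text
time_s: 9.15
tcp_pos: [0.513, -0.1067, 0.0823]
orientation: [-2.041, 2.388, -0.001]
ft_force: [0.3, -0.1, 2.9]
finger_gap: 0.568
grip_force: 62.1
```

send_rows(increments=[[0,0,0,0,0,0,0.2],[0,0,0,0,0,0,0.25],[0,0,0,0,0,0,0.35],[0,0,0,0,0,0,0.45],[0,0,0,0,0,0,0.5],[0,0,0,0,0,0,0.5],[0,0,-0.02,0,0,0,0.5],[0,0,-0.05,0,0,0,0.5]])

```text
time_s: 9.95
tcp_pos: [0.512, -0.1065, 0.1028]
orientation: [2.041, -2.387, -0.003]
ft_force: [0.6, -0.5, 0.4]
finger_gap: 0.751
grip_force: 0.0
```

send_rows(increments=[[0,0,-0.08,0,0,0,0.5],[0,0,-0.1,0,0,0,0.5],[0,0,-0.1,0,0,0,0.5],[0,0,-0.05,0,0,0,0.6],[0,0,0,0,0,0,0.6],[0,0,0,0,0,0,0.6],[0,0,0,0,0,0,0.6],[0,0,0,0,0,0,0.6]])

```text
time_s: 10.75
tcp_pos: [0.5122, -0.1065, 0.2012]
orientation: [2.041, -2.387, -0.002]
ft_force: [0.1, -0.6, -0.3]
finger_gap: 0.803
grip_force: 0.0
```

Run:
```python
from h import *
from bench import r
s=r.snapshot("top");W=cloud(s);cv2.imwrite("pics/t1.png",cv2.resize(s["pixels"][180:330,290:480],None,fx=3,fy=3))
w=r.snapshot("wrist");V=wcloud(w);p=r.sense();print(p["tcp_pos"],p["ft_force"])
for n,q,t in(("new",(.5128,-.106),.041),("p_green",(.6148,-.1218),.041),("r_white",(.6448,.1482),.063),("r_dark",(.5831,.1572),.063),("r_pink",(.4535,.1569),.063)):
  for C in(W,V):
    try: print(n,fitcake(C,q,t,.015))
    except Exception as e: print(n,"none")
```

```text
[ 0.51235936 -0.10654872  0.2013928 ] [-0.20027015  0.13125581 -0.24322672]
new none
new (array([ 513.3, -106.8]), 25.3, 'dome', array([ 513. , -108.4]), 'top', np.float64(41.0), 4030)
p_green none
p_green (array([ 615.8, -122.6]), 25.1, 'dome', array([ 613.8, -123.6]), 'top', np.float64(41.1), 3390)
r_white (array([644.8, 147.7]), 25.3, 'dome', array([643.9, 147.6]), 'top', np.float64(64.1), 481)
r_white none
r_dark (array([583.4, 157.3]), 25.1, 'dome', array([583.1, 156.6]), 'top', np.float64(63.9), 488)
r_dark none
r_pink (array([453.3, 156.9]), 25.2, 'dome', array([453. , 155.9]), 'top', np.float64(63.7), 513)
r_pink none
```

View pics/t1.png

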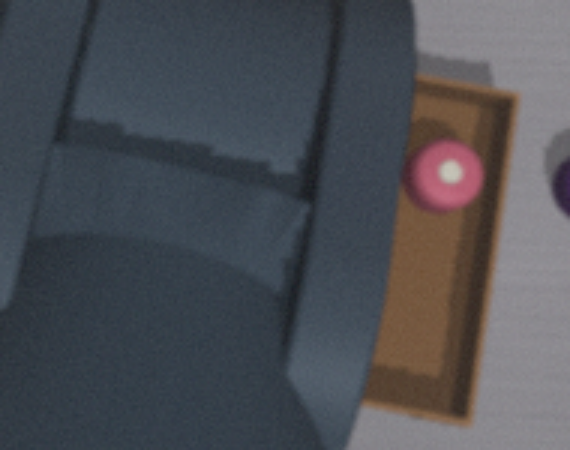

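The crop shows only pink in the carton, as the arm hides the rest. The wrist depth puts placed green at (513.3,-106.8), which is (-102.5,+15.8) mm from its partner against an ideal (-102.7,+16.2), so it is well placed. Next is white.

send_rows(increments=[[0,0,0,0,0,0.085,0.6],[0,0,0,0,0,0.085,0.6],[0,0,0,0,0,0.085,0.6],[0,0,0,0,0,0.085,0.6],[0,0,0,0,0,0.085,0.6],[0,0,0,0,0,0.085,0.6],[0,0,0,0,0,0.085,0.6],[0,0,0,0,0,0.085,0.6]])

```text
time_s: 11.65
tcp_pos: [0.5126, -0.1066, 0.2017]
orientation: [0.533, -3.095, -0.0]
ft_force: [-0.4, 0.5, 0.1]
finger_gap: 0.798
grip_force: 0.0
```

send_rows(increments=[[0,0,0,0,0,0.085,0.6],[0,0,0,0,0,0.085,0.6],[0,0,0,0,0,0.087,0.6],[-0.022,0.048,0,0,0,0,0.6],[-0.048,0.107,0,0,0,0,0.6],[-0.048,0.107,0,0,0,0,0.6],[-0.048,0.107,0,0,0,0,0.6],[-0.048,0.107,0,0,0,0,0.6]])

```text
time_s: 12.45
tcp_pos: [0.5857, 0.0344, 0.2019]
orientation: [-0.084, -3.14, -0.0]
ft_force: [0.5, -1.6, 0.0]
finger_gap: 0.805
grip_force: 0.0
```

send_rows(increments=[[-0.048,0.107,0,0,0,0,0.6],[-0.048,0.107,0,0,0,0,0.6],[-0.048,0.107,0,0,0,0,0.6],[-0.034,0.075,0,0,0,0,0.6],[0,0,0,0,0,0,0.6],[0,0,0,0,0,0,0.6],[0,0,0,0,0,0,0.6],[0,0,0,0,0,0,0.6]])

```text
time_s: 13.25
tcp_pos: [0.6447, 0.1471, 0.2023]
orientation: [-0.09, -3.14, 0.0]
ft_force: [0.7, 1.6, -1.1]
finger_gap: 0.803
grip_force: 0.0
```

```bash
python3 m.py w5 644.8 148.0 | egrep "tcp|target"
```

```text
tcp [644.8 147.1 202.4] yaw 86.7 axis [-0.e+00 -1.e-04 -1.e+00] gap 0.8 grip 0.0 F [ 0.8 -0.   0.6] t 13.3
to target mm (tool x,y): 0.0 0.9 units 0.0001 0.0031
```

send_rows(increments=[[0,0.003,0.04,0,0,0,0.6],[0,0,0.08,0,0,0,0.6],[0,0,0.08,0,0,0,0.6],[0,0,0.07,0,0,0,0.6],[0,0,0.04,0,0,0,0.6],[0,0,0.019,0,0,0,0.6],[0,0,0,0,0,0,0.6],[0,0,0,0,0,0,0.6]])

```text
time_s: 14.1
tcp_pos: [0.6456, 0.1488, 0.1043]
orientation: [0.09, 3.139, 0.0]
ft_force: [-0.0, 0.2, -0.1]
finger_gap: 0.801
grip_force: 0.0
```

send_rows(increments=[[0,0,0,0,0,0,-0.2],[0,0,0,0,0,0,-0.2],[0,0,0,0,0,0,-0.2],[0,0,0,0,0,0,-0.2],[0,0,0,0,0,0,-0.2],[0,0,0,0,0,0,-0.2],[0,0,0,0,0,0,-0.2],[0,0,0,0,0,0,-0.2]])

```text
time_s: 14.9
tcp_pos: [0.6458, 0.1489, 0.1049]
orientation: [0.09, 3.138, 0.001]
ft_force: [-0.8, 0.9, 5.9]
finger_gap: 0.564
grip_force: 61.9
```

send_rows(increments=[[0,0,-0.02,0,0,0,-0.2],[0,0,-0.06,0,0,0,-0.2],[0,0,-0.09,0,0,0,-0.2],[0,0,-0.09,0,0,0,-0.2],[0,0,-0.06,0,0,0,-0.2],[0,0,-0.02,0,0,0,-0.2],[0,0,0,0,0,0,-0.2],[0,0,0,0,0,0,-0.2]])

```text
time_s: 15.7
tcp_pos: [0.6447, 0.1487, 0.2045]
orientation: [-0.09, -3.139, 0.001]
ft_force: [0.2, 0.5, -0.2]
finger_gap: 0.565
grip_force: 61.9
```

send_rows(increments=[[0.018,-0.05,0,0,0,0,-0.2],[0.037,-0.1,0,0,0,0,-0.2],[0.037,-0.1,0,0,0,0,-0.2],[0.037,-0.1,0,0,0,0,-0.2],[0.037,-0.1,0,0,0,0,-0.2],[0.037,-0.1,0,0,0,0,-0.2],[0.037,-0.1,0,0,0,0,-0.2],[0.037,-0.1,0,0,0,0,-0.2]])

```text
time_s: 16.5
tcp_pos: [0.5475, -0.0728, 0.2046]
orientation: [-0.09, -3.138, 0.0]
ft_force: [0.4, -0.4, -0.4]
finger_gap: 0.569
grip_force: 61.9
```

send_rows(increments=[[0.037,-0.1,0,0,0,0,-0.2],[0.037,-0.1,0,0,0,0,-0.2],[0.037,-0.1,0,0,0,0,-0.2],[0.025,-0.058,0,0,0,0,-0.2],[0,0,0,0,0,-0.085,-0.2],[0,0,0,0,0,-0.085,-0.2],[0,0,0,0,0,-0.085,-0.2],[0,0,0,0,0,-0.085,-0.2]])

```text
time_s: 17.3
tcp_pos: [0.5011, -0.1764, 0.2046]
orientation: [0.749, -3.049, -0.001]
ft_force: [0.1, 0.1, 0.3]
finger_gap: 0.571
grip_force: 61.9
```

send_rows(increments=[[0,0,0,0,0,-0.085,-0.2],[0,0,0,0,0,-0.085,-0.2],[0,0,0,0,0,-0.085,-0.2],[0,0,0,0,0,-0.085,-0.2],[0,0,0,0,0,-0.085,-0.2],[0,0,0,0,0,-0.085,-0.2],[0,0,0,0,0,-0.087,-0.2],[0,0,0,0,0,0,-0.2]])

```text
time_s: 18.1
tcp_pos: [0.5013, -0.1762, 0.2046]
orientation: [2.043, -2.385, -0.002]
ft_force: [-0.5, 0.1, -1.2]
finger_gap: 0.57
grip_force: 61.8
```

```bash
python3 m.py w6 501.9 -176.0 | tee o; python3 held.py w6.npz $(sed -n 's/tcp \[ *\([^]]*\)\] yaw \([0-9.]*\).*/\1 \2/p' o)
```

```text
tcp [ 501.5 -176.2  204.8] yaw 170.87 axis [-1.6e-03  3.0e-04 -1.0e+00] gap 0.574 grip 61.8 F [-0.   1.4  0. ] t 18.15
held (array([ 500.2, -184.2]), 31.0, 'dome', array([ 501., -180.]), 'top', np.float64(166.4), 14889) tcp-top
to target mm (tool x,y): -0.3 -0.4 units -0.001 -0.0013
carton rim ((0.5487339496612549, -0.219204843044281), (0.2897491455078125, 0.22993676364421844), 80.95869445800781)
green (array([ 615.6, -123.3]), 24.7, 'dome', array([ 614. , -125.4]), 'top', np.float64(41.1), 2559)
white (array([ 604.5, -192.9]), 25.2, 'dome', array([ 603.1, -193.6]), 'top', np.float64(41.6), 3359)
dark (array([ 593.6, -262.3]), 25.0, 'dome', array([ 591.9, -262.3]), 'top', np.float64(41.2), 3784)
pink (array([ 582.6, -332.3]), 25.1, 'dome', array([ 581.2, -331.1]), 'top', np.float64(41.7), 3700)
('offset in tool x,y mm', array([ 0.5, -0.1]), np.int64(2801), 'top rel tcp', np.float64(-40.9))
```

send_rows(increments=[[-0.002,-0.001,0.05,0,0,0,-0.2],[0,0,0.08,0,0,0,-0.2],[0,0,0.08,0,0,0,-0.2],[0,0,0.08,0,0,0,-0.2],[0,0,0.06,0,0,0,-0.2],[0,0,0.038,0,0,0,-0.2],[0,0,0.015,0,0,0,-0.2],[0,0,0.002,0,0,0,-0.2]])

```text
time_s: 18.95
tcp_pos: [0.5026, -0.1756, 0.0838]
orientation: [2.039, -2.389, -0.001]
ft_force: [-0.1, -1.0, 0.2]
finger_gap: 0.573
grip_force: 61.9
```

send_rows(increments=[[0,0,0.001,0,0,0,-0.2],[0,0,0.001,0,0,0,-0.2],[0,0,0,0,0,0,-0.2],[0,0,0,0,0,0,-0.2],[0,0,0,0,0,0,-0.2],[0,0,0,0,0,0,-0.2],[0,0,0,0,0,0,-0.2],[0,0,0,0,0,0,-0.2]])

```text
time_s: 19.75
tcp_pos: [0.5028, -0.1755, 0.0834]
orientation: [2.041, -2.388, 0.0]
ft_force: [-1.1, -0.1, -0.3]
finger_gap: 0.567
grip_force: 61.9
```

send_rows(increments=[[0,0,0.001,0,0,0,-0.2],[0,0,0.001,0,0,0,-0.2],[0,0,0.001,0,0,0,-0.2],[0,0,0,0,0,0,-0.2],[0,0,0,0,0,0,-0.2],[0,0,0,0,0,0,-0.2],[0,0,0,0,0,0,-0.2],[0,0,0,0,0,0,-0.2]])

```text
time_s: 20.55
tcp_pos: [0.5028, -0.1755, 0.0829]
orientation: [2.041, -2.388, 0.0]
ft_force: [-3.4, -0.2, 5.0]
finger_gap: 0.572
grip_force: 62.3
```

send_rows(increments=[[0,0,0,0,0,0,0.2],[0,0,0,0,0,0,0.25],[0,0,0,0,0,0,0.35],[0,0,0,0,0,0,0.45],[0,0,0,0,0,0,0.5],[0,0,0,0,0,0,0.5],[0,0,-0.02,0,0,0,0.5],[0,0,-0.05,0,0,0,0.5]])

```text
time_s: 21.35
tcp_pos: [0.5021, -0.1752, 0.1031]
orientation: [2.041, -2.387, -0.003]
ft_force: [0.5, 0.6, -0.3]
finger_gap: 0.754
grip_force: 0.0
```

send_rows(increments=[[0,0,-0.08,0,0,0,0.5],[0,0,-0.1,0,0,0,0.5],[0,0,-0.1,0,0,0,0.5],[0,0,-0.05,0,0,0,0.6],[0,0,0,0,0,0.085,0.6],[0,0,0,0,0,0.085,0.6],[0,0,0,0,0,0.085,0.6],[0,0,0,0,0,0.085,0.6]])

```text
time_s: 22.15
tcp_pos: [0.5028, -0.1755, 0.2031]
orientation: [-1.331, 2.845, -0.001]
ft_force: [-0.3, -0.3, 0.1]
finger_gap: 0.8
grip_force: 0.0
```

send_rows(increments=[[0,0,0,0,0,0.085,0.6],[0,0,0,0,0,0.085,0.6],[0,0,0,0,0,0.085,0.6],[0,0,0,0,0,0.085,0.6],[0,0,0,0,0,0.085,0.6],[0,0,0,0,0,0.085,0.6],[0,0,0,0,0,0.087,0.6],[0,0,0,0,0,0,0.6]])

```text
time_s: 22.95
tcp_pos: [0.5028, -0.1755, 0.2029]
orientation: [0.093, 3.14, -0.0]
ft_force: [0.3, 0.4, 0.2]
finger_gap: 0.802
grip_force: 0.0
```

send_rows(increments=[[-0.009,0.051,0,0,0,0,0.6],[-0.0187,0.102,0,0,0,0,0.6],[-0.0187,0.102,0,0,0,0,0.6],[-0.0187,0.102,0,0,0,0,0.6],[-0.0187,0.102,0,0,0,0,0.6],[-0.0187,0.102,0,0,0,0,0.6],[-0.0187,0.102,0,0,0,0,0.6],[-0.0187,0.102,0,0,0,0,0.6]])

```text
time_s: 23.75
tcp_pos: [0.5578, 0.0534, 0.2027]
orientation: [0.083, 3.14, 0.0]
ft_force: [0.7, 0.1, -0.2]
finger_gap: 0.798
grip_force: 0.0
```

send_rows(increments=[[-0.0187,0.102,0,0,0,0,0.6],[-0.0187,0.102,0,0,0,0,0.6],[-0.0187,0.102,0,0,0,0,0.6],[-0.009,0.052,0,0,0,0,0.6],[0,0,0,0,0,0,0.6],[0,0,0,0,0,0,0.6],[0,0,0,0,0,0,0.6],[0,0,0,0,0,0,0.6]])

```text
time_s: 24.55
tcp_pos: [0.5833, 0.1563, 0.2026]
orientation: [-0.091, -3.14, 0.0]
ft_force: [0.4, -0.3, 0.7]
finger_gap: 0.799
grip_force: 0.0
```

```bash
python3 m.py w7 583.2 157.2 | egrep "tcp|target"
python3 - <<'E'
from h import *
from bench import r
s=r.snapshot("top");W=cloud(s)
for n,q,t in(("green",(.5128,-.106),.041),("white",(.502,-.176),.041),("p_green",(.6148,-.1218),.041),("p_white",(.604,-.192),.041),("p_dark",(.593,-.262),.041),("r_dark",(.5831,.1572),.063),("r_pink",(.4535,.1569),.063)):
    try: print(n,fitcake(W,q,t,.015))
    except Exception as e: print(n,"none")
E
```

```text
tcp [583.3 156.4 202.7] yaw 86.67 axis [-0.e+00 -2.e-04 -1.e+00] gap 0.799 grip 0.0 F [0.6 0.  0.5] t 24.6
to target mm (tool x,y): 0.2 0.8 units 0.0006 0.0027
green (array([ 512.4, -106.3]), 24.9, 'dome', array([ 512.4, -106.2]), 'top', np.float64(41.9), 466)
white (array([ 502.6, -176.1]), 25.0, 'dome', array([ 502. , -176.6]), 'top', np.float64(42.3), 468)
p_green (array([ 615.3, -121.8]), 24.7, 'dome', array([ 615.7, -121.8]), 'top', np.float64(42.2), 444)
p_white (array([ 604.3, -192. ]), 25.0, 'dome', array([ 603.8, -191.6]), 'top', np.float64(41.9), 455)
p_dark (array([ 593.3, -261.9]), 25.3, 'dome', array([ 592.7, -261.6]), 'top', np.float64(41.8), 457)
r_dark (array([581.9, 157.2]), 25.2, 'dome', array([575.5, 157.5]), 'top', np.float64(64.0), 295)
r_pink (array([453.5, 156.7]), 25.3, 'dome', array([453.1, 156.5]), 'top', np.float64(64.0), 514)
```

Green and white stand within 1 mm of their places and the packed cakes have not moved. Next is dark.

send_rows(increments=[[0,0.003,0.04,0,0,0,0.6],[0,0,0.08,0,0,0,0.6],[0,0,0.08,0,0,0,0.6],[0,0,0.07,0,0,0,0.6],[0,0,0.04,0,0,0,0.6],[0,0,0.02,0,0,0,0.6],[0,0,0,0,0,0,0.6],[0,0,0,0,0,0,0.6]])

```text
time_s: 25.45
tcp_pos: [0.5839, 0.1583, 0.1041]
orientation: [0.09, 3.139, 0.0]
ft_force: [-0.3, 1.0, -0.2]
finger_gap: 0.797
grip_force: 0.0
```

send_rows(increments=[[0,0,0,0,0,0,-0.2],[0,0,0,0,0,0,-0.2],[0,0,0,0,0,0,-0.2],[0,0,0,0,0,0,-0.2],[0,0,0,0,0,0,-0.2],[0,0,0,0,0,0,-0.2],[0,0,0,0,0,0,-0.2],[0,0,0,0,0,0,-0.2]])

```text
time_s: 26.25
tcp_pos: [0.5841, 0.1584, 0.1048]
orientation: [0.09, 3.138, 0.001]
ft_force: [-0.7, -0.5, 5.4]
finger_gap: 0.566
grip_force: 61.8
```

send_rows(increments=[[0,0,-0.02,0,0,0,-0.2],[0,0,-0.06,0,0,0,-0.2],[0,0,-0.09,0,0,0,-0.2],[0,0,-0.09,0,0,0,-0.2],[0,0,-0.06,0,0,0,-0.2],[0,0,-0.02,0,0,0,-0.2],[0,0,0,0,0,0,-0.2],[0,0,0,0,0,0,-0.2]])

```text
time_s: 27.05
tcp_pos: [0.5831, 0.1582, 0.2047]
orientation: [-0.09, -3.139, 0.001]
ft_force: [-0.6, 0.7, -1.4]
finger_gap: 0.568
grip_force: 61.9
```

send_rows(increments=[[0.009,-0.053,0,0,0,0,-0.2],[0.0177,-0.105,0,0,0,0,-0.2],[0.0177,-0.105,0,0,0,0,-0.2],[0.0177,-0.105,0,0,0,0,-0.2],[0.0177,-0.105,0,0,0,0,-0.2],[0.0177,-0.105,0,0,0,0,-0.2],[0.0177,-0.105,0,0,0,0,-0.2],[0.0177,-0.105,0,0,0,0,-0.2]])

```text
time_s: 27.85
tcp_pos: [0.5288, -0.0773, 0.2046]
orientation: [-0.09, -3.138, 0.0]
ft_force: [0.1, 0.5, -0.5]
finger_gap: 0.565
grip_force: 61.9
```

send_rows(increments=[[0.0177,-0.105,0,0,0,0,-0.2],[0.0177,-0.105,0,0,0,0,-0.2],[0.0177,-0.105,0,0,0,0,-0.2],[0.0177,-0.105,0,0,0,0,-0.2],[0.0177,-0.105,0,0,0,0,-0.2],[0.009,-0.05,0,0,0,0,-0.2],[0,0,0,0,0,-0.085,-0.2],[0,0,0,0,0,-0.085,-0.2]])

```text
time_s: 28.65
tcp_pos: [0.4902, -0.2466, 0.2047]
orientation: [0.335, -3.122, -0.001]
ft_force: [-0.5, 0.4, -0.1]
finger_gap: 0.565
grip_force: 61.9
```

send_rows(increments=[[0,0,0,0,0,-0.085,-0.2],[0,0,0,0,0,-0.085,-0.2],[0,0,0,0,0,-0.085,-0.2],[0,0,0,0,0,-0.085,-0.2],[0,0,0,0,0,-0.085,-0.2],[0,0,0,0,0,-0.085,-0.2],[0,0,0,0,0,-0.085,-0.2],[0,0,0,0,0,-0.085,-0.2]])

```text
time_s: 29.45
tcp_pos: [0.4905, -0.2458, 0.2048]
orientation: [1.88, -2.516, -0.002]
ft_force: [-0.0, 0.2, -1.3]
finger_gap: 0.565
grip_force: 61.8
```

send_rows(increments=[[0,0,0,0,0,-0.087,-0.2],[0,0,0,0,0,0,-0.2],[0,0,0,0,0,0,-0.2],[0,0,0,0,0,0,-0.2],[0,0,0,0,0,0,-0.2],[0,0,0,0,0,0,-0.2],[0,0,0,0,0,0,-0.2],[0,0,0,0,0,0,-0.2]])

```text
time_s: 30.25
tcp_pos: [0.4911, -0.246, 0.2055]
orientation: [2.041, -2.388, 0.0]
ft_force: [-1.2, -0.2, -0.2]
finger_gap: 0.562
grip_force: 61.8
```

```bash
python3 m.py w8 490.7 -246.0 | tee o; python3 held.py w8.npz $(sed -n 's/tcp \[ *\([^]]*\)\] yaw \([0-9.]*\).*/\1 \2/p' o)
```

```text
tcp [ 491.1 -246.   205.5] yaw 171.04 axis [-0.e+00 -1.e-04 -1.e+00] gap 0.568 grip 61.8 F [-0.3  0.7 -0.4] t 30.3
held (array([ 489.9, -253.9]), 31.0, 'dome', array([ 490.7, -249.9]), 'top', np.float64(166.7), 14814) tcp-top
to target mm (tool x,y): 0.0 0.4 units 0.0001 0.0015
carton rim ((0.5485529899597168, -0.21880106627941132), (0.2903119921684265, 0.22957435250282288), 81.01953887939453)
green (array([631.5, -97.5]), 16.8, 'dome', array([632. , -89.4]), 'top', np.float64(45.7), 353)
white (array([ 604.5, -193.5]), 25.1, 'dome', array([ 603.2, -195.3]), 'top', np.float64(41.6), 2543)
dark (array([ 593.4, -262.8]), 25.0, 'dome', array([ 591.8, -263.7]), 'top', np.float64(41.1), 3343)
pink (array([ 582.6, -332.3]), 25.2, 'dome', array([ 581. , -332.5]), 'top', np.float64(41.6), 3762)
('offset in tool x,y mm', array([ 0.4, -0.5]), np.int64(2731), 'top rel tcp', np.float64(-41.2))
```

send_rows(increments=[[0,0.001,0.05,0,0,0,-0.2],[0,0,0.08,0,0,0,-0.2],[0,0,0.08,0,0,0,-0.2],[0,0,0.08,0,0,0,-0.2],[0,0,0.06,0,0,0,-0.2],[0,0,0.038,0,0,0,-0.2],[0,0,0.015,0,0,0,-0.2],[0,0,0.002,0,0,0,-0.2]])

```text
time_s: 31.1
tcp_pos: [0.4909, -0.246, 0.0839]
orientation: [2.041, -2.388, -0.0]
ft_force: [-0.3, -0.1, -0.3]
finger_gap: 0.567
grip_force: 61.9
```

send_rows(increments=[[0,0,0.001,0,0,0,-0.2],[0,0,0.001,0,0,0,-0.2],[0,0,0.001,0,0,0,-0.2],[0,0,0.001,0,0,0,-0.2],[0,0,0.001,0,0,0,-0.2],[0,0,0,0,0,0,-0.2],[0,0,0,0,0,0,-0.2],[0,0,0,0,0,0,-0.2]])

```text
time_s: 31.9
tcp_pos: [0.491, -0.2461, 0.0828]
orientation: [-2.041, 2.388, -0.001]
ft_force: [-0.2, 0.3, 4.7]
finger_gap: 0.567
grip_force: 62.3
```

send_rows(increments=[[0,0,0,0,0,0,0.2],[0,0,0,0,0,0,0.25],[0,0,0,0,0,0,0.35],[0,0,0,0,0,0,0.45],[0,0,0,0,0,0,0.5],[0,0,0,0,0,0,0.5],[0,0,-0.02,0,0,0,0.5],[0,0,-0.05,0,0,0,0.5]])

```text
time_s: 32.7
tcp_pos: [0.4902, -0.2457, 0.103]
orientation: [2.041, -2.387, -0.003]
ft_force: [0.0, -0.5, 0.2]
finger_gap: 0.754
grip_force: 0.0
```

send_rows(increments=[[0,0,-0.08,0,0,0,0.5],[0,0,-0.1,0,0,0,0.5],[0,0,-0.1,0,0,0,0.5],[0,0,-0.05,0,0,0,0.6],[0,0,0,0,0,0.085,0.6],[0,0,0,0,0,0.085,0.6],[0,0,0,0,0,0.085,0.6],[0,0,0,0,0,0.085,0.6]])

```text
time_s: 33.5
tcp_pos: [0.4908, -0.246, 0.2031]
orientation: [-1.331, 2.845, -0.001]
ft_force: [-0.6, -0.1, 0.2]
finger_gap: 0.804
grip_force: 0.0
```

send_rows(increments=[[0,0,0,0,0,0.085,0.6],[0,0,0,0,0,0.085,0.6],[0,0,0,0,0,0.085,0.6],[0,0,0,0,0,0.085,0.6],[0,0,0,0,0,0.085,0.6],[0,0,0,0,0,0.085,0.6],[0,0,0,0,0,0.087,0.6],[0,0,0,0,0,0,0.6]])

```text
time_s: 34.3
tcp_pos: [0.4908, -0.246, 0.203]
orientation: [0.093, 3.14, -0.0]
ft_force: [0.5, -0.2, 0.4]
finger_gap: 0.798
grip_force: 0.0
```

send_rows(increments=[[0.008,0.052,0,0,0,0,0.6],[0.0156,0.103,0,0,0,0,0.6],[0.0156,0.103,0,0,0,0,0.6],[0.0156,0.103,0,0,0,0,0.6],[0.0156,0.103,0,0,0,0,0.6],[0.0156,0.103,0,0,0,0,0.6],[0.0156,0.103,0,0,0,0,0.6],[0.0156,0.103,0,0,0,0,0.6]])

```text
time_s: 35.1
tcp_pos: [0.4682, -0.0106, 0.2028]
orientation: [0.083, 3.14, 0.0]
ft_force: [-0.5, -0.3, 0.8]
finger_gap: 0.801
grip_force: 0.0
```

send_rows(increments=[[0.0156,0.103,0,0,0,0,0.6],[0.0156,0.103,0,0,0,0,0.6],[0.0156,0.103,0,0,0,0,0.6],[0.0156,0.103,0,0,0,0,0.6],[0.0156,0.103,0,0,0,0,0.6],[0.007,0.048,0,0,0,0,0.6],[0,0,0,0,0,0,0.6],[0,0,0,0,0,0,0.6]])

```text
time_s: 35.9
tcp_pos: [0.4528, 0.1575, 0.2025]
orientation: [-0.086, -3.14, 0.001]
ft_force: [0.6, 0.2, 0.0]
finger_gap: 0.797
grip_force: 0.0
```

```bash
python3 m.py w9 453.4 156.9 | egrep "tcp|target"
python3 - <<'E'
from h import *
from bench import r
s=r.snapshot("top");W=cloud(s)
for n,q,t in(("white",(.502,-.176),.041),("dark",(.491,-.246),.041),("p_dark",(.593,-.262),.041),("p_pink",(.582,-.3315),.041)):
    try: print(n,fitcake(W,q,t,.015))
    except Exception as e: print(n,"none")
E
```

```text
tcp [452.9 157.1 202.5] yaw 86.78 axis [-2.e-04 -5.e-04 -1.e+00] gap 0.799 grip 0.0 F [-0.4 -0.5  0.1] t 35.95
to target mm (tool x,y): -0.5 -0.1 units -0.0015 -0.0005
white (array([ 502.5, -176.3]), 24.8, 'dome', array([ 502. , -176.2]), 'top', np.float64(41.5), 468)
dark (array([ 490.3, -246.5]), 25.0, 'dome', array([ 490.1, -246.4]), 'top', np.float64(41.9), 475)
p_dark (array([ 592.9, -262. ]), 25.4, 'dome', array([ 592.8, -261.5]), 'top', np.float64(41.8), 460)
p_pink (array([ 581.8, -331.4]), 25.1, 'dome', array([ 582.2, -330.9]), 'top', np.float64(42.2), 465)
```

send_rows(increments=[[-0.002,0,0.04,0,0,0,0.6],[0,0,0.08,0,0,0,0.6],[0,0,0.08,0,0,0,0.6],[0,0,0.07,0,0,0,0.6],[0,0,0.04,0,0,0,0.6],[0,0,0.02,0,0,0,0.6],[0,0,0,0,0,0,0.6],[0,0,0,0,0,0,0.6]])

```text
time_s: 36.8
tcp_pos: [0.4541, 0.1572, 0.104]
orientation: [0.091, 3.14, 0.0]
ft_force: [-0.5, 0.6, 0.1]
finger_gap: 0.8
grip_force: 0.0
```

send_rows(increments=[[0,0,0,0,0,0,-0.2],[0,0,0,0,0,0,-0.2],[0,0,0,0,0,0,-0.2],[0,0,0,0,0,0,-0.2],[0,0,0,0,0,0,-0.2],[0,0,0,0,0,0,-0.2],[0,0,0,0,0,0,-0.2],[0,0,0,0,0,0,-0.2]])

```text
time_s: 37.6
tcp_pos: [0.4542, 0.1576, 0.1046]
orientation: [0.09, 3.139, 0.0]
ft_force: [-1.1, -0.1, 6.7]
finger_gap: 0.565
grip_force: 61.3
```

send_rows(increments=[[0,0,-0.02,0,0,0,-0.2],[0,0,-0.06,0,0,0,-0.2],[0,0,-0.09,0,0,0,-0.2],[0,0,-0.09,0,0,0,-0.2],[0,0,-0.06,0,0,0,-0.2],[0,0,-0.02,0,0,0,-0.2],[0,0,0,0,0,0,-0.2],[0,0,0,0,0,0,-0.2]])

```text
time_s: 38.4
tcp_pos: [0.4534, 0.1575, 0.2048]
orientation: [-0.089, -3.139, 0.001]
ft_force: [-0.1, 0.2, 0.0]
finger_gap: 0.568
grip_force: 62.0
```

send_rows(increments=[[-0.006,-0.052,0,0,0,0,-0.2],[-0.0118,-0.105,0,0,0,0,-0.2],[-0.0118,-0.105,0,0,0,0,-0.2],[-0.0118,-0.105,0,0,0,0,-0.2],[-0.0118,-0.105,0,0,0,0,-0.2],[-0.0118,-0.105,0,0,0,0,-0.2],[-0.0118,-0.105,0,0,0,0,-0.2],[-0.0118,-0.105,0,0,0,0,-0.2]])

```text
time_s: 39.2
tcp_pos: [0.4662, -0.0809, 0.2043]
orientation: [-0.09, -3.138, -0.0]
ft_force: [-0.0, 0.9, -0.2]
finger_gap: 0.567
grip_force: 62.0
```

send_rows(increments=[[-0.0118,-0.105,0,0,0,0,-0.2],[-0.0118,-0.105,0,0,0,0,-0.2],[-0.0118,-0.105,0,0,0,0,-0.2],[-0.0118,-0.105,0,0,0,0,-0.2],[-0.0118,-0.105,0,0,0,0,-0.2],[-0.0118,-0.105,0,0,0,0,-0.2],[-0.0118,-0.105,0,0,0,0,-0.2],[-0.006,-0.047,0,0,0,0,-0.2]])

```text
time_s: 40.0
tcp_pos: [0.4795, -0.3174, 0.204]
orientation: [-0.092, -3.139, -0.001]
ft_force: [0.2, 0.8, -0.0]
finger_gap: 0.564
grip_force: 62.0
```

send_rows(increments=[[0,0,0,0,0,-0.085,-0.2],[0,0,0,0,0,-0.085,-0.2],[0,0,0,0,0,-0.085,-0.2],[0,0,0,0,0,-0.085,-0.2],[0,0,0,0,0,-0.085,-0.2],[0,0,0,0,0,-0.085,-0.2],[0,0,0,0,0,-0.085,-0.2],[0,0,0,0,0,-0.085,-0.2]])

```text
time_s: 40.8
tcp_pos: [0.4797, -0.3145, 0.2045]
orientation: [1.529, -2.743, -0.003]
ft_force: [-0.3, -0.3, -0.4]
finger_gap: 0.568
grip_force: 61.8
```

send_rows(increments=[[0,0,0,0,0,-0.085,-0.2],[0,0,0,0,0,-0.085,-0.2],[0,0,0,0,0,-0.087,-0.2],[0,0,0,0,0,0,-0.2],[0,0,0,0,0,0,-0.2],[0,0,0,0,0,0,-0.2],[0,0,0,0,0,0,-0.2],[0,0,0,0,0,0,-0.2]])

```text
time_s: 41.6
tcp_pos: [0.48, -0.3153, 0.2055]
orientation: [2.04, -2.389, -0.0]
ft_force: [0.7, -0.9, -0.3]
finger_gap: 0.568
grip_force: 61.8
```

```bash
python3 m.py w10 479.5 -315.7 | tee o; python3 held.py w10.npz $(sed -n 's/tcp \[ *\([^]]*\)\] yaw \([0-9.]*\).*/\1 \2/p' o)
```

```text
tcp [ 480.  -315.4  205.5] yaw 171.01 axis [-0.e+00 -1.e-04 -1.e+00] gap 0.567 grip 61.8 F [ 0.8 -0.6 -1. ] t 41.65
held (array([ 478.8, -323.2]), 31.0, 'dome', array([ 479.6, -319.7]), 'top', np.float64(166.6), 14895) tcp-top
to target mm (tool x,y): 0.4 0.4 units 0.0013 0.0014
carton rim ((0.5488640069961548, -0.21992911398410797), (0.2891230285167694, 0.2296581119298935), 80.92163848876953)
green (array([ 632.3, -136.3]), 23.9, 'dome', array([ 625.9, -133.2]), 'top', np.float64(41.0), 423)
white (array([ 618.7, -148.4]), 30.0, 'dome', array([ 624.6, -135.9]), 'top', np.float64(41.0), 407)
dark (array([ 593.6, -263.1]), 25.2, 'dome', array([ 591.8, -265.3]), 'top', np.float64(41.1), 2576)
pink (array([ 582.9, -332.8]), 25.2, 'dome', array([ 580.9, -333.9]), 'top', np.float64(41.6), 3347)
('offset in tool x,y mm', array([ 0.9, -0.3]), np.int64(2718), 'top rel tcp', np.float64(-40.5))
```

send_rows(increments=[[0,0.001,0.05,0,0,0,-0.2],[0,0,0.08,0,0,0,-0.2],[0,0,0.08,0,0,0,-0.2],[0,0,0.08,0,0,0,-0.2],[0,0,0.06,0,0,0,-0.2],[0,0,0.038,0,0,0,-0.2],[0,0,0.015,0,0,0,-0.2],[0,0,0.002,0,0,0,-0.2]])

```text
time_s: 42.45
tcp_pos: [0.4797, -0.3154, 0.0839]
orientation: [2.041, -2.388, -0.0]
ft_force: [-0.6, -0.3, -1.2]
finger_gap: 0.57
grip_force: 61.9
```

send_rows(increments=[[0,0,0.001,0,0,0,-0.2],[0,0,0.001,0,0,0,-0.2],[0,0,0.001,0,0,0,-0.2],[0,0,0.001,0,0,0,-0.2],[0,0,0.001,0,0,0,-0.2],[0,0,0,0,0,0,-0.2],[0,0,0,0,0,0,-0.2],[0,0,0,0,0,0,-0.2]])

```text
time_s: 43.25
tcp_pos: [0.4797, -0.3154, 0.0826]
orientation: [2.041, -2.388, 0.0]
ft_force: [-0.2, 0.6, 1.0]
finger_gap: 0.568
grip_force: 61.9
```

send_rows(increments=[[0,0,0.001,0,0,0,-0.2],[0,0,0,0,0,0,-0.2],[0,0,0,0,0,0,0.2],[0,0,0,0,0,0,0.25],[0,0,0,0,0,0,0.35],[0,0,0,0,0,0,0.45],[0,0,0,0,0,0,0.5],[0,0,0,0,0,0,0.5]])

```text
time_s: 44.05
tcp_pos: [0.4796, -0.3153, 0.0822]
orientation: [2.042, -2.388, -0.0]
ft_force: [0.2, -0.3, -1.0]
finger_gap: 0.754
grip_force: 0.0
```

send_rows(increments=[[0,0,-0.02,0,0,0,0.5],[0,0,-0.05,0,0,0,0.5],[0,0,-0.08,0,0,0,0.5],[0,0,-0.1,0,0,0,0.5],[0,0,-0.1,0,0,0,0.5],[0,0,-0.05,0,0,0,0.5],[0,0,0,0,0,0,0.5],[-0.05,0,0,0,0,0,0.5]])

```text
time_s: 44.85
tcp_pos: [0.4819, -0.3012, 0.2022]
orientation: [2.039, -2.389, 0.002]
ft_force: [-0.2, 0.5, -1.2]
finger_gap: 0.755
grip_force: 0.0
```

send_rows(increments=[[-0.11,0,0,0,0,0,0.5],[-0.11,0,0,0,0,0,0.5],[-0.11,0,0,0,0,0,0.5],[-0.11,0,0,0,0,0,0.5],[-0.11,0,0,0,0,0,0.5],[-0.11,0,0,0,0,0,0.5],[-0.11,0,0,0,0,0,0.5],[-0.11,0,0,0,0,0,0.5]])

```text
time_s: 45.65
tcp_pos: [0.5221, -0.0376, 0.201]
orientation: [2.041, -2.386, -0.003]
ft_force: [1.0, 0.1, 0.3]
finger_gap: 0.754
grip_force: 0.0
```

send_rows(increments=[[-0.11,0,0,0,0,0,0.5],[-0.11,0,0,0,0,0,0.5],[-0.11,0,0,0,0,0,0.5],[-0.11,0,0,0,0,0,0.5],[-0.11,0,0,0,0,0,0.5],[-0.05,0,0,0,0,0,0.5],[0,0,0,0,0,0,0.5],[0,0,0,0,0,0,0.5]])

```text
time_s: 46.45
tcp_pos: [0.5503, 0.1379, 0.2014]
orientation: [2.041, -2.386, -0.001]
ft_force: [0.2, -0.3, -0.9]
finger_gap: 0.75
grip_force: 0.0
```

Run:
```python
from h import *
from bench import r
s=r.snapshot("top");W=cloud(s);cv2.imwrite("pics/t2.png",cv2.resize(s["pixels"][170:330,290:480],None,fx=3,fy=3))
for n,q,p in(("green",(.5128,-.106),(.6148,-.1218)),("white",(.502,-.176),(.604,-.192)),("dark",(.491,-.246),(.593,-.262)),("pink",(.4797,-.3154),(.582,-.3315))):
    print(n,fitcake(W,q,.041,.015),fitcake(W,p,.041,.015)[0])
p=r.sense();print(p["time_s"],p["tcp_pos"],p["finger_gap"])
```

```text
green (array([ 512.6, -106.3]), 24.9, 'dome', array([ 512.5, -106. ]), 'top', np.float64(41.6), 464) [ 615.1 -121.8]
white (array([ 502.4, -176.2]), 24.8, 'dome', array([ 502. , -175.8]), 'top', np.float64(42.2), 466) [ 604.1 -191.7]
dark (array([ 490.6, -246.6]), 25.0, 'dome', array([ 490.5, -246.2]), 'top', np.float64(41.8), 475) [ 593.4 -261.8]
pink (array([ 478.8, -316.3]), 25.3, 'dome', array([ 479.1, -315.7]), 'top', np.float64(41.9), 484) [ 582.3 -331.7]
46.5 [0.55041948 0.1373694  0.20166472] 0.7504611085836596
```

View pics/t2.png

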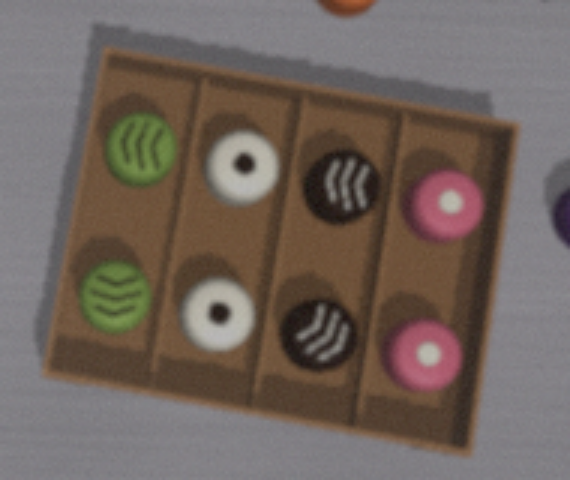

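The crop shows matching pairs in all four lanes, with the front cakes at (115,297), (218,314), (318,335) and (424,355). All stand upright within about 1 mm of their places, and the packed cakes are where they were.

```bash
python3 -c "
from bench import r
print(r.sign_off())"
```

```text
the job is handed in; nothing more can be done
None
```

All four cakes stand upright in their matching front places, within about 1 mm of centre, and the packed cakes have not moved; the job was handed in at about 46.5 s of the 99 s allowed.

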